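# Try roll-core sleeves on the gauge pin and sort them

### The job

Test the two label-roll sleeves on the steel gauge pin, the green one first and then the orange: slide each along the pin as far as it will go without forcing it, hold it there for a moment, and draw it off again. Lay a sleeve that goes fully home against the flange in the blue tray, and one that jams on the step in the red tray, lying flat on the tray's floor and let go; leave the other things on the desk where they stand.

Things in the scene. Friction and masses are not known exactly. Their poses are not given: they have to be found in the camera images.
- sleeve_green: green plastic roll-core sleeve, an open tube 50 mm long, eight-sided outside, 44 mm across flats, about 80 g. Origin at its centre; x is its long axis (ends alike). It lies on a flat: centre 22 mm above the desk, the flats on its +y and -y sides upright. Its eight-sided bore is either 21 or 29 mm across flats; which, the test must show
- sleeve_orange: orange plastic roll-core sleeve, outside the same as the green one; bore likewise 21 or 29 mm, for the test to show
- gauge: fixed grey bracket with a level steel pin. Origin on the desk under the front face of the upright; x runs along the pin from its free end to the upright (the pin points to -x, roughly to the robot), z up. Pin axis 85 mm above the desk at y = 0. Base plate 100 x 90 x 12 mm (x from -30 to 70 mm), upright 60 mm wide, 110 mm high, 16 mm thick
- pin_tip (a point): middle of the pin's free end (gauge x = -68 mm); axes as the gauge's. From here a nose 16 mm in diameter, 22 mm long (first 4 mm tapered from 10 mm), then a 4 mm long conical step up to a thick part of 24 mm. A 21 mm bore jams on the step, about 24 mm past the tip, so the sleeve's centre then stops about at this point
- pin_home (a point): point on the pin's axis, gauge x = -33 mm, 35 mm from pin_tip: where a sleeve's centre lies when fully home. A 29 mm bore passes the step and the thick part (24 mm in diameter, 34 mm long) and stops against the flange (38 mm in diameter, face at gauge x = -8 mm, 8 mm thick)
- tray_blue: fixed open blue tray for sleeves that fit: 140 x 140 mm outside, 30 mm high, walls and floor 5 mm thick. Origin at the centre of its underside, on the desk; x and y along its sides, z up
- tray_red: fixed open red tray for sleeves that do not fit, the same size and axes as the blue one
- stamp: bystander: hand stamp, dark wood, 76 mm tall, 34 mm across its foot, standing close to one end of the green sleeve; origin at its foot
- glue: bystander: glue stick, yellow with a red cap, standing, 90 mm tall, 31 mm across; origin at its foot
- inkpad: bystander: black ink pad, 85 x 55 x 18 mm, flat, long side along its x; origin at its foot
- marker: bystander: white marker with red cap, lying along its x, 130 mm long, 17 mm thick; origin at its foot
- scissors: bystander: green-handled scissors lying flat along their x (blades to +x), 155 x 60 x 10 mm; origin at its foot
- water: bystander: upright water bottle, 64 mm across, 200 mm tall; origin at its foot
- terminal: bystander: black card terminal lying flat, 150 x 75 x 32 mm, long side along its x; origin at its foot
- stapler: bystander: black and blue stapler, 130 x 34 x 37 mm, long side along its x; origin at its foot
Mind the look-alikes: they are no part of the job. Leave any pink or turquoise look-alike of the gauge alone.

How it is judged:
On the way, in this order (a step that is already met when the one before it is completed fails the run):
1. the green sleeve is slid over the pin's nose up against the step, where it jams (its centre within 5 mm of pin_tip or past it) (x of sleeve_green in the frame of gauge between -0.073 and -0.056 m and y of sleeve_green in the frame of gauge between -0.005 and 0.005 m and z of sleeve_green in the frame of gauge between 0.08 and 0.09 m and angle between the x axis of sleeve_green and the x axis of gauge, either way round below 0.12 rad), for 0.2 s.
2. the orange sleeve is slid along the pin fully home against the flange (its centre within 5 mm of pin_home or past it) (x of sleeve_orange in the frame of gauge between -0.038 and -0.021 m and y of sleeve_orange in the frame of gauge between -0.005 and 0.005 m and z of sleeve_orange in the frame of gauge between 0.08 and 0.09 m and angle between the x axis of sleeve_orange and the x axis of gauge, either way round below 0.12 rad), for 0.2 s.
At the end, for the whole second after the job is handed in: The green sleeve (it jams) lies in the red tray and the orange one (it fits) in the blue tray: centre within 55 mm of the tray's centre along each side and at most 34 mm above its underside, axis level to within 0.17 rad, at rest and released (x of sleeve_green in the frame of tray_red between -0.055 and 0.055 m and y of sleeve_green in the frame of tray_red between -0.055 and 0.055 m and z of sleeve_green in the frame of tray_red below 0.034 m and angle between sleeve_green's own x axis and vertical between 1.4 and 1.74 rad and linear speed of each of sleeve_green, sleeve_orange below 0.02 m/s and angular speed of each of sleeve_green, sleeve_orange below 0.3 rad/s and contact force between each of sleeve_green, sleeve_orange and the fingers below 0.05 N and x of sleeve_orange in the frame of tray_blue between -0.055 and 0.055 m and y of sleeve_orange in the frame of tray_blue between -0.055 and 0.055 m and z of sleeve_orange in the frame of tray_blue below 0.034 m and angle between sleeve_orange's own x axis and vertical between 1.4 and 1.74 rad); the robot touches nothing.
It fails at once if a bystander (stamp, glue, ink pad, marker, scissors, bottle, terminal, stapler) is pushed more than 30 mm from its place or knocked over (distance of any of stamp, glue, inkpad, marker, scissors, water, terminal, stapler from where it was at the start of the episode above 0.03 m or angle between any of stamp, glue, inkpad, marker, scissors, water, terminal, stapler's own z axis and vertical above 0.5 rad).
It fails at once if a sleeve is forced against the gauge with more than 60 N (contact force between any of sleeve_green, sleeve_orange and gauge above 60 N).
It also fails if it takes over 67 s, if anything falls off the work surface, if the arm or the gripper's body presses on something with over 40 N, if the wrist force passes 120 N, or if a joint passes its speed limit or range.

### The arm

A 6-joint arm with a two-finger parallel gripper is mounted at the origin on the work surface. World frame = base frame: x ahead of the robot, y to its left, z up, the work surface at z = 0. Lengths are in m, angles in rad, forces in N, time in s.
With the tool pointing down it reaches from about 0.275 to 0.825 m from the base axis. Payload 4.9 kg.
Tool frame: the origin (TCP) lies between the finger pads; the fingertips stand 19 mm ahead of it and the grasp point (between the pads) is the TCP; z points along the fingers, y is the line along which they close (so a half turn about z gives the same grasp; the last joint's range is limited). The gripper opens to 85 mm and grips with 20 to 120 N. Pads are 22 mm wide; open, the fingers measure 114 mm over their backs; the gripper's body (76 mm by 85 mm) begins 54 mm behind the grasp point. The pads swing forward as they close: fully open they stand 13 mm farther back than shut.
Start: joints at [-1.381, 0.326, -0.193, 1.052, 0, 1.437], TCP at [0.175, -0.521, 0.25] pointing down, gripper open.
Joint ranges: [-2.65, 2.65], [-0.97, 1.79], [-1.3, 1.35], [-1.93, 2.1], [-1.47, 1.37], [-3.14, 3.14]. Speed limits (rad/s): [2.57, 2.57, 3.14, 3.14, 3.14, 3.14].

### API

Orientations are given as a rotation vector (axis times angle).
In Python, from bench import state, camera, close_job, spot_in, cut_out gives the robot as it stands. The module is installed in compiled form; this text tells all that it offers.
- The arm moves only by the tool jog_arm, never from a script. Its argument "moves" is a list of rows, each an object of numbers: "tx", "ty", "tz": the shift along the tool's x, y, z in cm; "ax", "ay", "az": the turn, a rotation vector about the tool's x, y, z in rad. A call has 1 to 20 rows; each row shifts and turns the commanded pose from where the row before left it, along the tool's axes as they then stand; what a row does not reach is not made up. A row lasts 1/8 s, in which the tool goes at most 62.5 mm and 10.7 degrees, less where a joint would pass 70% of its speed; a pose out of reach is approached as far as the arm can. A call is refused whole if a number of a shift passes 6.25 or a number of a turn 0.188, either way. A call with a gripper value outside its range is refused whole. "jaw" is the closure, from 0 (fully open) to 1 (shut), set as the call begins (left out, the last holds). The fingers move at their own pace and stop on an object; the grip force is fixed at half the most. Time passes only in rows, so rows that do not move let the fingers close. It gives the time, the measured TCP pose, the force, the opening and the grip force at its end, in the units of the state.
- state(): the state, without advancing time (a new reading comes with each control period).
- camera(name): name is "scene" or "top" or "wrist"; returns a dict with "image" (480x640x3 uint8, blue, green, red), "fov_y" (degrees; the focal length in pixels is half the picture's height over the tangent of half this angle, whatever the lens; pixels are square), "cx", "cy" (the principal point, pixels), "origin" and "orientation" of the camera in the world; the wrist camera has in their place "hand_eye" (4x4, takes a point from camera to tool coordinates, whose origin is the TCP and whose axes are the flange's). Camera axes: x right, y down, z forward; pixel columns grow to the right and rows downward; lengths in m; the calibration is good to about 2 mm. A picture is of the moment at which its call begins: read the wrist's pose just before it. There is no depth.
- close_job(): hands the job in; it is judged then, once.
Trained networks look in a picture, given as the dict that the camera call returned (one of the last four; its "shot" number tells which), for a name from the list of things; names that differ only in an ending like _2 or _b are one class to them, and where a whole thing is asked for, a point or a joint stands for the part that bears it (a point fixed in the world has none). Each returns a list of dicts, best first, with "conf" (0 to 1); they miss things now and then, are a little off and sometimes report something else, mostly with a low value. They report only what shows in the picture. A call takes as long as a camera call. They do not tell look-alikes from the thing itself.
- spot_in(query, picture): "point" ([column, row] in pixels, amid what is visible of it).
- cut_out(query, picture): "pixels" (480x640 bool, what is visible of it) and "point" ([column, row] in pixels, amid what is visible of it).
The state is a dict: "t": time; "joint_positions": joint angles; "dq": joint speeds; "effort": joint torques, N m; "tcp_pos": TCP position; "tcp_rot": TCP orientation; "contact_force": force on the tool from outside, world axes, zero at the start; "torque": the same for the moment, N m; "width": opening from 0.0 (shut) to 1.0 (fully open); "grasp_force": force on a finger pad.
Only numpy, scipy, OpenCV 4.12 (cv2) and the standard library are available. Lean on these libraries where they do the work, as an engineer would, in place of code of your own. Each camera call takes 0.05 s, during which the arm holds its last target. There are 200 camera calls.

## Working session

There is one attempt and no reset: what is moved stays moved. The work goes in short steps, Python scripts to look and compute and a tool call to move; the robot and the scene stay as the last step left them, time stands still between calls to the robot, and variables do not carry over. Pictures are saved under pics/ and viewed, at most 10 in all, crops included, and the job is handed in when it is done.

Besides the shell and the picture viewer there is one more tool, called after "Emit:" by a JSON object that holds its "fn" and its "kwargs". jog_arm: Moves the arm, as the interface text tells. Its arguments: {"type":"object","properties":{"moves":{"type":"array","items":{"type":"object","properties":{"tx":{"type":"number"},"ty":{"type":"number"},"tz":{"type":"number"},"ax":{"type":"number"},"ay":{"type":"number"},"az":{"type":"number"}}}},"jaw":{"type":"number"}},"required":["moves"]}

```bash
mkdir -p pics
cat > h.py <<'E'
import numpy as np,cv2
from scipy.spatial.transform import Rotation as R
from bench import state,camera,close_job,spot_in,cut_out
def pose(c,st=None):
    if 'hand_eye' in c:
        T=np.eye(4);T[:3,:3]=R.from_rotvec(st['tcp_rot']).as_matrix();T[:3,3]=st['tcp_pos']
        return T@np.array(c['hand_eye'])
    T=np.eye(4);o=np.array(c['orientation'],float)
    T[:3,:3]=o if o.shape==(3,3) else R.from_rotvec(o).as_matrix();T[:3,3]=c['origin'];return T
def foc(c): return 240/np.tan(np.radians(c['fov_y'])/2)
def ray(c,px,z,st=None):
    "pixel(s) to the world plane at height z"
    T=pose(c,st);px=np.atleast_2d(px).astype(float);f=foc(c)
    d=np.c_[(px[:,0]-c['cx'])/f,(px[:,1]-c['cy'])/f,np.ones(len(px))]@T[:3,:3].T
    return T[:3,3]+d*((z-T[2,3])/d[:,2])[:,None]
def proj(c,P,st=None):
    T=pose(c,st);p=(np.atleast_2d(P)-T[:3,3])@T[:3,:3];f=foc(c)
    return np.c_[c['cx']+f*p[:,0]/p[:,2],c['cy']+f*p[:,1]/p[:,2]]
def shot(n):
    st=state();return st,camera(n)
E
python3 - <<'E'
from h import *
for n in('top','scene'):
    st,c=shot(n);cv2.imwrite(f'pics/{n}0.png',c['image']);print(n,c['fov_y'],c['cx'],c['cy'],c['origin'],np.round(c['orientation'],3))
    for q in['sleeve_green','sleeve_orange','gauge','tray_blue','tray_red','stamp','glue','water','terminal']:
        for d in spot_in(q,c)[:3]:
            print(q,round(d['conf'],2),np.round(d['point']),np.round(ray(c,d['point'],.02)[0],3))
print(st)
E
```

```text
top 52.50083716773113 317.62337077588154 230.33683752038974 [ 0.37341721 -0.06392033  1.10870518] [-2.095  2.158 -0.175]
sleeve_green 0.71 [222. 277.] [0.464 0.161 0.02 ]
sleeve_green 0.19 [275. 194.] [0.653 0.039 0.02 ]
sleeve_orange 0.68 [408. 289.] [ 0.426 -0.254  0.02 ]
sleeve_orange 0.32 [239. 247.] [0.531 0.123 0.02 ]
gauge 0.93 [274. 191.] [0.659 0.043 0.02 ]
gauge 0.8 [358. 326.] [ 0.349 -0.14   0.02 ]
gauge 0.6 [156. 300.] [0.418 0.308 0.02 ]
tray_blue 0.62 [436. 211.] [ 0.6   -0.327  0.02 ]
tray_red 0.69 [156. 208.] [0.628 0.313 0.02 ]
stamp 0.71 [271. 195.] [0.65  0.048 0.02 ]
stamp 0.7 [237. 245.] [0.536 0.126 0.02 ]
stamp 0.57 [371. 142.] [ 0.769 -0.188  0.02 ]
glue 0.76 [356. 188.] [ 0.66  -0.147  0.02 ]
glue 0.15 [219. 136.] [0.796 0.169 0.02 ]
water 0.64 [220. 134.] [0.802 0.166 0.02 ]
terminal 0.6 [372. 146.] [ 0.761 -0.19   0.02 ]
terminal 0.28 [220. 134.] [0.801 0.168 0.02 ]
terminal 0.17 [409. 293.] [ 0.417 -0.254  0.02 ]
scene 51.925421692465264 313.7016126773812 238.73408624079443 [1.25404558 0.35309232 0.65222126] [-1.213 -2.123  1.091]
sleeve_green 0.7 [424. 2
[... 523 characters left out ...]
[ 0.773 -0.192  0.02 ]
{'t': 0.5, 'joint_positions': array([-1.38120420e+00,  3.26241336e-01, -1.92648610e-01,  1.05199835e+00,
       -5.46843546e-06,  1.43660590e+00]), 'dq': array([ 0.00052331, -0.00251314, -0.00078525,  0.0013395 ,  0.00114419,
        0.0014287 ]), 'effort': array([-6.58391400e-04, -4.42965317e+01,  2.62536335e+01,  2.83605295e-03,
       -1.34949992e-04,  4.52133477e-06]), 'tcp_pos': array([ 0.17499747, -0.52140582,  0.25023982]), 'tcp_rot': array([-3.10042325e+00, -5.06362946e-01,  1.25873218e-05]), 'contact_force': array([ 0.02188464,  0.643977  , -0.61522902]), 'torque': array([-0.02175786, -0.00347813, -0.00651115]), 'grasp_force': 0.0, 'width': 1.0000739966331127}
```

View pics/top0.png

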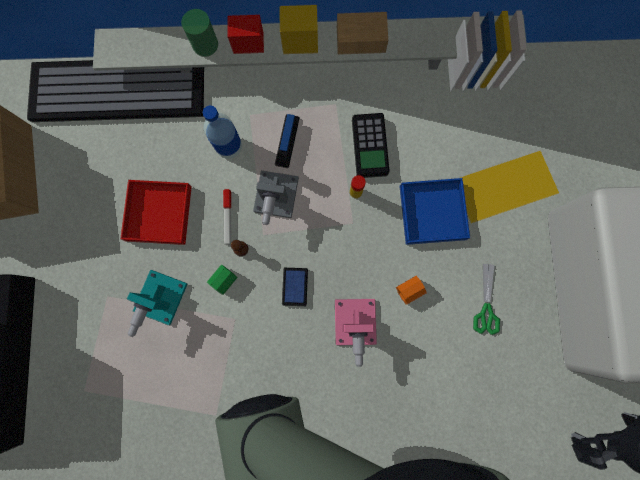

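View pics/scene0.png

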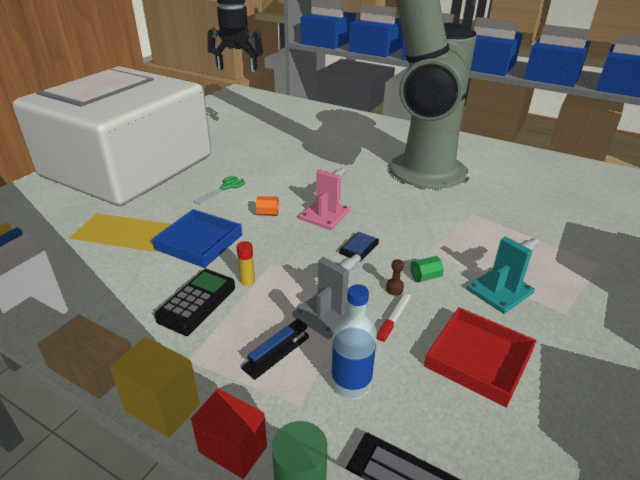

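The grey gauge is at top-view (275,193) with its tip at about (266,218). Green is at (222,279) with the stamp beside it at (239,247), and orange is at (411,289). The pink and turquoise gauges are look-alikes. Next I fit model silhouettes to the masks.

```bash
cat >> h.py <<'E'
from scipy.optimize import minimize,differential_evolution
def box(x0,x1,y0,y1,z0,z1): return np.array([[x,y,z] for x in(x0,x1) for y in(y0,y1) for z in(z0,z1)])
def prism(x0,x1,r0,r1,zc,n=24,ph=0):
    a=np.arange(n)*2*np.pi/n+ph
    return np.array([[x,r*np.cos(t),zc+r*np.sin(t)] for x,r in((x0,r0),(x1,r1)) for t in a])
rs=.022/np.cos(np.pi/8)
SL=[prism(-.025,.025,rs,rs,.022,8,np.pi/8)]
GA=[box(-.03,.07,-.045,.045,0,.012),box(0,.016,-.03,.03,0,.11),prism(-.008,0,.019,.019,.085),
    prism(-.042,-.008,.012,.012,.085),prism(-.046,-.042,.008,.012,.085),prism(-.064,-.046,.008,.008,.085),prism(-.068,-.064,.005,.008,.085)]
TR=[box(-.07,.07,-.07,.07,0,.03)]
ST=[prism(0,.076,.017,.01,0)]
def render(parts,p,c,st,S=4):
    cs,sn=np.cos(p[2]),np.sin(p[2]);Rz=np.array([[cs,-sn,0],[sn,cs,0],[0,0,1]])
    m=np.zeros((480*S,640*S),np.uint8)
    for q in parts:
        h=cv2.convexHull(proj(c,q@Rz.T+[p[0],p[1],0],st).astype(np.float32))[:,0]
        cv2.fillConvexPoly(m,np.round((h+.5)*S*16-8).astype(np.int32),255,shift=4)
    return cv2.resize(m,(640,480),interpolation=cv2.INTER_AREA)/255.
def fit(parts,views,p0,yaws):
    "views: (c,st,mask); IoU fit of x,y,yaw"
    def cost(p):
        return -np.mean([np.minimum(a,m).sum()/np.maximum(a,m).sum() for c,st,m in views for a in[render(parts,p,c,st)]])
    best=min((minimize(cost,[p0[0],p0[1],y],method='Nelder-Mead',options=dict(initial_simplex=np.array([p0[0],p0[1],y])+np.array([[0,0,0],[.015,0,0],[0,.015,0],[0,0,.3]]),xatol=2e-4,fatol=1e-4,maxiter=90)) for y in yaws),key=lambda r:r.fun)
    return np.round(best.x,4),round(-best.fun,3)
def mask(q,c,near,st=None,z=.02):
    ds=[d for d in cut_out(q,c) if np.hypot(*(d['point']-proj(c,[near[0],near[1],z],st)[0]))<60]
    return max(ds,key=lambda d:d['conf'])['pixels'].astype(float) if ds else None
E
cat > a.py <<'E'
from h import *
J=dict(sleeve_green=(SL,(.464,.161),np.arange(4)*np.pi/4),sleeve_orange=(SL,(.426,-.254),np.arange(4)*np.pi/4),
 gauge=(GA,(.66,.05),(-.3,0,.3)),tray_blue=(TR,(.61,-.323),(0,.2)),tray_red=(TR,(.635,.315),(0,.2)))
cs=[shot('top'),shot('scene')]
for q,(P,p0,ys) in J.items():
    ms=[(c,None,mask(q,c,p0)) for _,c in cs];
    for v in([ms[0]],[ms[1]],ms):
        v=[k for k in v if k[2] is not None]
        if v:print(q,[int(k[2].sum()) for k in v],*fit(P,v,p0,ys))
E
time python3 a.py
```

```text
sleeve_green [517] [0.4591 0.1605 2.4522] 0.957
sleeve_green [664] [0.4605 0.1572 2.4233] 0.957
sleeve_green [517, 664] [ 0.4595  0.159  -0.7054] 0.924
sleeve_orange [488] [ 0.4238 -0.2578  2.0697] 0.919
sleeve_orange [435] [ 0.4251 -0.2612 -1.0442] 0.952
sleeve_orange [488, 435] [ 0.4245 -0.2597  2.0269] 0.903
gauge [2702] [ 0.6347  0.0387 -0.2218] 0.831
gauge [2702] [ 0.6347  0.0387 -0.2218] 0.831
tray_blue [4066] [ 0.6019 -0.3229  0.0511] 0.978
tray_blue [3225] [ 0.603  -0.3256  0.0382] 0.975
tray_blue [4066, 3225] [ 0.6025 -0.324   0.043 ] 0.969
tray_red [6553] [ 0.6215  0.3117 -0.0863] 0.98
tray_red [6553] [ 0.6215  0.3117 -0.0863] 0.98
real	0m24.973s
user	0m35.505s
sys	0m20.948s
```

```bash
cat >> h.py <<'E'
def ang(st=None):
    st=st or state();m=R.from_rotvec(st['tcp_rot']).as_matrix();return np.arctan2(m[1,0],m[0,0])
def plan(tx,ty,tz,a,n):
    "tool-axis numbers for n rows to a pose pointing down, tool x at heading a"
    st=state();T=R.from_rotvec(st['tcp_rot']);p=np.array(st['tcp_pos'])
    G=R.from_euler('z',a)*R.from_euler('x',np.pi);w=(T.inv()*G).as_rotvec();d=(np.array([tx,ty,tz])-p)/n
    for i in range(n):
        s=(T*R.from_rotvec(w*i/n)).inv().apply(d)*100
        print(*(f'{k} {v:.2f}' for k,v in zip(('tx','ty','tz'),s)),'|',*np.round(w/n,3))
        if np.abs(w).max()<1e-2: print('x',n);break
E
python3 - <<'E'
from h import *
c=camera('wrist');print(np.round(c['hand_eye'],3),c['fov_y'],c['cx'],c['cy'])
plan(.4595,.159,.25,2.436,15)
E
```

```text
[[-0.    -0.965 -0.262  0.065]
 [ 1.    -0.    -0.     0.   ]
 [ 0.    -0.262  0.965 -0.124]
 [ 0.     0.     0.     1.   ]] 58.3303111231777 320.4497720926096 244.1896586578105
tx 3.24 ty -3.70 tz 0.00 | -0.0 -0.0 -0.141
tx 3.73 ty -3.21 tz 0.00 | -0.0 -0.0 -0.141
tx 4.14 ty -2.65 tz 0.00 | -0.0 -0.0 -0.141
tx 4.47 ty -2.04 tz 0.00 | -0.0 -0.0 -0.141
tx 4.71 ty -1.40 tz 0.00 | -0.0 -0.0 -0.141
tx 4.86 ty -0.72 tz 0.00 | -0.0 -0.0 -0.141
tx 4.92 ty -0.03 tz 0.00 | -0.0 -0.0 -0.141
tx 4.87 ty 0.66 tz 0.00 | -0.0 -0.0 -0.141
tx 4.73 ty 1.34 tz 0.00 | -0.0 -0.0 -0.141
tx 4.50 ty 1.99 tz 0.00 | -0.0 -0.0 -0.141
tx 4.17 ty 2.60 tz 0.00 | -0.0 -0.0 -0.141
tx 3.77 ty 3.16 tz 0.00 | -0.0 -0.0 -0.141
tx 3.29 ty 3.66 tz 0.00 | -0.0 -0.0 -0.141
tx 2.74 ty 4.08 tz 0.00 | -0.0 -0.0 -0.141
tx 2.14 ty 4.43 tz 0.00 | -0.0 -0.0 -0.141
```

Emit:
{"fn": "jog_arm", "kwargs": {"moves": [{"tx": 3.24, "ty": -3.7, "az": -0.141}, {"tx": 3.73, "ty": -3.21, "az": -0.141}, {"tx": 4.14, "ty": -2.65, "az": -0.141}, {"tx": 4.47, "ty": -2.04, "az": -0.141}, {"tx": 4.71, "ty": -1.4, "az": -0.141}, {"tx": 4.86, "ty": -0.72, "az": -0.141}, {"tx": 4.92, "ty": -0.03, "az": -0.141}, {"tx": 4.87, "ty": 0.66, "az": -0.141}, {"tx": 4.73, "ty": 1.34, "az": -0.141}, {"tx": 4.5, "ty": 1.99, "az": -0.141}, {"tx": 4.17, "ty": 2.6, "az": -0.141}, {"tx": 3.77, "ty": 3.16, "az": -0.141}, {"tx": 3.29, "ty": 3.66, "az": -0.141}, {"tx": 2.74, "ty": 4.08, "az": -0.141}, {"tx": 2.14, "ty": 4.43, "az": -0.141}, {}]}}

```text
$.moves[0]: bad value
```

```bash
cat > s.py <<'E'
from h import *
import sys
q,x,y,a,n=sys.argv[1],*map(float,sys.argv[2:5]),int(sys.argv[5])
st,c=shot('wrist');print(np.round(st['tcp_pos'],4),ang(st),st['t'],np.round(st['joint_positions'],2))
cv2.imwrite(f'pics/w{st["t"]:.2f}.png',c['image'])
m=mask(q,c,(x,y),st);print(m.sum())
f,i=fit(SL,[(c,st,m)],(x,y),(a,));print(f,i);plan(f[0],f[1],float(sys.argv[6]),f[2],n)
if q=='sleeve_green':
    for d in spot_in('stamp',c)[:2]:print('stamp',d['conf'],d['point'],ray(c,d['point'],.035,st))
E
python3 s.py sleeve_green .4595 .159 2.436 6 .12
```

```text
[ 0.175  -0.5214  0.2503] 0.3237553771881705 1.65 [-1.38  0.33 -0.19  1.05  0.    1.44]Traceback (most recent call last):
  File "s.py", line 6, in <module>
    m=mask(q,c,(x,y),st);print(m.sum())
                               ^^^^^
AttributeError: 'NoneType' object has no attribute 'sum'
```

Emit:
{"fn": "jog_arm", "kwargs": {"moves": [{"tx": 3.24, "ty": -3.7, "tz": 0, "ax": 0, "ay": 0, "az": -0.141}, {"tx": 3.73, "ty": -3.21, "tz": 0, "ax": 0, "ay": 0, "az": -0.141}]}}

```text
t: 2.0
tcp_pos: [0.2131, -0.4298, 0.25]
tcp_rot: [-2.997, -0.942, -0.0]
contact_force: [0.4, 0.7, 0.2]
width: 1.002
grasp_force: 0.0
```

Emit:
{"fn": "jog_arm", "kwargs": {"moves": [{"tx": 4.14, "ty": -2.65, "tz": 0, "ax": 0, "ay": 0, "az": -0.141}, {"tx": 4.47, "ty": -2.04, "tz": 0, "ax": 0, "ay": 0, "az": -0.141}, {"tx": 4.71, "ty": -1.4, "tz": 0, "ax": 0, "ay": 0, "az": -0.141}, {"tx": 4.86, "ty": -0.72, "tz": 0, "ax": 0, "ay": 0, "az": -0.141}, {"tx": 4.92, "ty": -0.03, "tz": 0, "ax": 0, "ay": 0, "az": -0.141}, {"tx": 4.87, "ty": 0.66, "tz": 0, "ax": 0, "ay": 0, "az": -0.141}, {"tx": 4.73, "ty": 1.34, "tz": 0, "ax": 0, "ay": 0, "az": -0.141}, {"tx": 4.5, "ty": 1.99, "tz": 0, "ax": 0, "ay": 0, "az": -0.141}, {"tx": 4.17, "ty": 2.6, "tz": 0, "ax": 0, "ay": 0, "az": -0.141}, {"tx": 3.77, "ty": 3.16, "tz": 0, "ax": 0, "ay": 0, "az": -0.141}, {"tx": 3.29, "ty": 3.66, "tz": 0, "ax": 0, "ay": 0, "az": -0.141}, {"tx": 2.74, "ty": 4.08, "tz": 0, "ax": 0, "ay": 0, "az": -0.141}, {"tx": 2.14, "ty": 4.43, "tz": 0, "ax": 0, "ay": 0, "az": -0.141}, {"tx": 0, "ty": 0, "tz": 0, "ax": 0, "ay": 0, "az": 0}]}}

```text
t: 3.75
tcp_pos: [0.4595, 0.1619, 0.2501]
tcp_rot: [1.075, 2.952, 0.001]
contact_force: [-0.9, -0.6, 0.4]
width: 1.002
grasp_force: 0.0
```

```bash
python3 s.py sleeve_green .4595 .159 2.436 6 .12
```

```text
[0.4595 0.1619 0.2501] 2.443287806062984 3.75 [ 0.19  0.21 -0.35  1.01  0.    0.89]
3688.0
[0.4594 0.1581 2.4536] 0.981
tx -0.03 ty -0.00 tz 2.17 | -0.0 -0.0 -0.002
tx -0.03 ty -0.00 tz 2.17 | -0.0 -0.0 -0.002
tx -0.03 ty -0.00 tz 2.17 | -0.0 -0.0 -0.002
tx -0.03 ty -0.00 tz 2.17 | -0.0 -0.0 -0.002
tx -0.03 ty -0.00 tz 2.17 | -0.0 -0.0 -0.002
tx -0.03 ty -0.00 tz 2.17 | -0.0 -0.0 -0.002
stamp 0.95 [335.2, 307.2] [[0.52864065 0.11872337 0.035     ]]
```

```bash
python3 -c "
from h import *
plan(.55,.06,.25,2.92,4)"
```

```text
tx -3.35 ty -0.40 tz 0.00 | -0.0 -0.0 -0.121
tx -3.28 ty -0.80 tz 0.00 | -0.0 -0.0 -0.121
tx -3.16 ty -1.18 tz 0.00 | -0.0 -0.0 -0.121
tx -3.00 ty -1.56 tz 0.00 | -0.0 -0.0 -0.121
```

Emit:
{"fn": "jog_arm", "kwargs": {"moves": [{"tx": -3.35, "ty": -0.4, "tz": 0, "ax": 0, "ay": 0, "az": -0.121}, {"tx": -3.28, "ty": -0.8, "tz": 0, "ax": 0, "ay": 0, "az": -0.121}, {"tx": -3.16, "ty": -1.18, "tz": 0, "ax": 0, "ay": 0, "az": -0.121}, {"tx": -3.0, "ty": -1.56, "tz": 0, "ax": 0, "ay": 0, "az": -0.121}, {"tx": 0, "ty": 0, "tz": 0, "ax": 0, "ay": 0, "az": 0}, {"tx": 0, "ty": 0, "tz": 0, "ax": 0, "ay": 0, "az": 0}]}}

```text
t: 4.65
tcp_pos: [0.5497, 0.0599, 0.2502]
tcp_rot: [-0.347, -3.121, -0.0]
contact_force: [-1.2, 1.2, 0.5]
width: 1.0
grasp_force: 0.0
```

```bash
cat > g.py <<'E'
from h import *
st,c=shot('wrist');print(np.round(st['tcp_pos'],4),ang(st),st['t'])
ds=cut_out('gauge',c);print([(d['conf'],d['point'],d['pixels'].sum()) for d in ds])
m=ds[0]['pixels'].astype(float)
f,i=fit(GA,[(c,st,m)],(.635,.04),(-.22,-.1));print(f,i)
img=c['image'].copy();r=render(GA,f,c,st)
for k,col in((m,(0,255,255)),(r,(255,0,255))):
    cv2.drawContours(img,cv2.findContours((k>.5).astype(np.uint8),0,1)[0],-1,col,1)
cv2.imwrite(f'pics/g{st["t"]:.2f}.png',img);np.savez('g',m=m,img=c['image'])
E
python3 g.py; ls pics
```

```text
[0.5497 0.0599 0.2502] 2.919950647004496 4.65
[(0.7, [321.0, 325.3], np.int64(11037)), (0.61, [40.6, 48.9], np.int64(8507)), (0.6, [585.2, 27.4], np.int64(6190)), (0.45, [443.3, 413.2], np.int64(1857))]
[ 0.6359  0.0409 -0.1949] 0.974
g4.65.png
scene0.png
top0.png
w1.65.png
w3.75.png
```

View pics/g4.65.png

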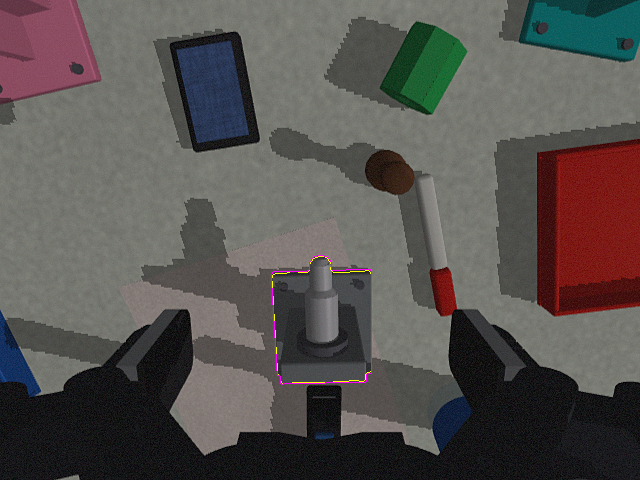

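```bash
python3 -c "
from h import *
plan(.4594,.1581,.17,2.4536,4)"
```

```text
tx 2.73 ty 1.88 tz 2.01 | -0.0 -0.0 0.117
tx 2.93 ty 1.55 tz 2.01 | -0.0 -0.0 0.117
tx 3.10 ty 1.20 tz 2.01 | -0.0 -0.0 0.117
tx 3.22 ty 0.83 tz 2.01 | -0.0 -0.0 0.117
```

The overlay shows the gauge fit lying on the grey gauge, tip at about (320,258). The stamp stands clear of the green sleeve. Now to grasp green.

Emit:
{"fn": "jog_arm", "kwargs": {"moves": [{"tx": 2.73, "ty": 1.88, "tz": 2, "ax": 0, "ay": 0, "az": 0.117}, {"tx": 2.93, "ty": 1.55, "tz": 2, "ax": 0, "ay": 0, "az": 0.117}, {"tx": 3.1, "ty": 1.2, "tz": 2, "ax": 0, "ay": 0, "az": 0.117}, {"tx": 3.22, "ty": 0.83, "tz": 2, "ax": 0, "ay": 0, "az": 0.117}, {"tx": 0, "ty": 0, "tz": 0, "ax": 0, "ay": 0, "az": 0}, {"tx": 0, "ty": 0, "tz": 0, "ax": 0, "ay": 0, "az": 0}]}}

```text
t: 5.5
tcp_pos: [0.4607, 0.1582, 0.171]
tcp_rot: [1.055, 2.958, 0.001]
contact_force: [1.2, -1.0, 0.6]
width: 0.998
grasp_force: 0.0
```

```bash
python3 s.py sleeve_green .4594 .1581 2.4536 6 .027
```

```text
[0.4607 0.1582 0.171 ] 2.4562799612260218 5.5 [ 0.18  0.28 -0.47  0.81 -0.    0.86]
6130.0
[0.4596 0.1584 2.4381] 0.988
tx 0.03 ty -0.02 tz 2.40 | 0.0 0.0 0.003
tx 0.03 ty -0.02 tz 2.40 | 0.0 0.0 0.003
tx 0.03 ty -0.01 tz 2.40 | 0.0 0.0 0.003
tx 0.03 ty -0.01 tz 2.40 | 0.0 0.0 0.003
tx 0.03 ty -0.01 tz 2.40 | 0.0 0.0 0.003
tx 0.03 ty -0.01 tz 2.40 | 0.0 0.0 0.003
stamp 0.89 [339.7, 351.9] [[0.52916875 0.11741994 0.035     ]]
```

Emit:
{"fn": "jog_arm", "kwargs": {"moves": [{"tx": 0.03, "ty": -0.01, "tz": 2.4, "ax": 0, "ay": 0, "az": 0.003}, {"tx": 0.03, "ty": -0.01, "tz": 2.4, "ax": 0, "ay": 0, "az": 0.003}, {"tx": 0.03, "ty": -0.01, "tz": 2.4, "ax": 0, "ay": 0, "az": 0.003}, {"tx": 0.03, "ty": -0.01, "tz": 2.4, "ax": 0, "ay": 0, "az": 0.003}, {"tx": 0.03, "ty": -0.01, "tz": 2.4, "ax": 0, "ay": 0, "az": 0.003}, {"tx": 0.03, "ty": -0.01, "tz": 2.4, "ax": 0, "ay": 0, "az": 0.003}, {"tx": 0, "ty": 0, "tz": 0, "ax": 0, "ay": 0, "az": 0}, {"tx": 0, "ty": 0, "tz": 0, "ax": 0, "ay": 0, "az": 0}]}}

```text
t: 6.65
tcp_pos: [0.4595, 0.1585, 0.027]
tcp_rot: [1.085, 2.947, 0.001]
contact_force: [0.2, -0.2, 0.5]
width: 0.999
grasp_force: 0.0
```

Emit:
{"fn": "jog_arm", "kwargs": {"jaw": 1, "moves": [{"tx": 0, "ty": 0, "tz": 0, "ax": 0, "ay": 0, "az": 0}, {"tx": 0, "ty": 0, "tz": 0, "ax": 0, "ay": 0, "az": 0}, {"tx": 0, "ty": 0, "tz": 0, "ax": 0, "ay": 0, "az": 0}, {"tx": 0, "ty": 0, "tz": 0, "ax": 0, "ay": 0, "az": 0}, {"tx": 0, "ty": 0, "tz": 0, "ax": 0, "ay": 0, "az": 0}, {"tx": 0, "ty": 0, "tz": 0, "ax": 0, "ay": 0, "az": 0}]}}

```text
t: 7.4
tcp_pos: [0.4592, 0.1588, 0.0272]
tcp_rot: [1.084, 2.947, 0.001]
contact_force: [-1.6, -0.6, 6.3]
width: 0.5
grasp_force: 60.9
```

Emit:
{"fn": "jog_arm", "kwargs": {"moves": [{"tx": 0, "ty": 0, "tz": -1, "ax": 0, "ay": 0, "az": 0}, {"tx": 0, "ty": 0, "tz": -3, "ax": 0, "ay": 0, "az": 0}, {"tx": 0, "ty": 0, "tz": -3.5, "ax": 0, "ay": 0, "az": 0}, {"tx": 0, "ty": 0, "tz": -3.5, "ax": 0, "ay": 0, "az": 0}, {"tx": 0, "ty": 0, "tz": -3.5, "ax": 0, "ay": 0, "az": 0}, {"tx": 0, "ty": 0, "tz": 0, "ax": 0, "ay": 0, "az": 0}]}}

```text
t: 8.15
tcp_pos: [0.4604, 0.1591, 0.1743]
tcp_rot: [1.082, 2.944, 0.005]
contact_force: [-0.9, -0.5, -1.2]
width: 0.502
grasp_force: 61.2
```

```bash
python3 -c "
from h import *
s=state();print(s['tcp_pos'],s['width'],s['contact_force'])
plan(.5349,.0609,.16,2.9466,5)"
```

```text
[0.46042531 0.15907853 0.17430395] 0.5022176564880229 [-0.87295002 -0.48399938 -1.23349409]
tx -2.41 ty -0.53 tz 0.29 | 0.001 0.001 -0.102
tx -2.34 ty -0.77 tz 0.29 | 0.001 0.001 -0.102
tx -2.25 ty -1.01 tz 0.29 | 0.001 0.001 -0.102
tx -2.13 ty -1.23 tz 0.29 | 0.001 0.001 -0.102
tx -2.00 ty -1.44 tz 0.29 | 0.001 0.001 -0.102
```

Emit:
{"fn": "jog_arm", "kwargs": {"moves": [{"tx": -2.41, "ty": -0.53, "tz": 0.29, "ax": 0, "ay": 0, "az": -0.102}, {"tx": -2.34, "ty": -0.77, "tz": 0.29, "ax": 0, "ay": 0, "az": -0.102}, {"tx": -2.25, "ty": -1.01, "tz": 0.29, "ax": 0, "ay": 0, "az": -0.102}, {"tx": -2.13, "ty": -1.23, "tz": 0.29, "ax": 0, "ay": 0, "az": -0.102}, {"tx": -2.0, "ty": -1.44, "tz": 0.29, "ax": 0, "ay": 0, "az": -0.102}, {"tx": 0, "ty": 0, "tz": 0, "ax": 0, "ay": 0, "az": 0}, {"tx": 0, "ty": 0, "tz": 0, "ax": 0, "ay": 0, "az": 0}]}}

```text
t: 9.02
tcp_pos: [0.5319, 0.0609, 0.156]
tcp_rot: [-0.307, -3.124, -0.0]
contact_force: [-0.6, 0.4, -1.4]
width: 0.502
grasp_force: 61.1
```

```bash
cat > w.py <<'E'
from h import *
import sys
a=list(map(float,sys.argv[1:6]))
st,c=shot('wrist');print(np.round(st['tcp_pos'],4),st['tcp_rot'],ang(st),st['t'],st['width'],st['contact_force'])
g=np.array([.6359,.0409]);u=np.array([np.cos(.195),-np.sin(.195)]);v=np.array([-u[1],u[0]])
d=st['tcp_pos'][:2]-g;print('gauge frame',d@u,d@v,st['tcp_pos'][2])
img=c['image'].copy();r=render(GA,(.6359,.0409,-.195),c,st)
cv2.drawContours(img,cv2.findContours((r>.5).astype(np.uint8),0,1)[0],-1,(255,0,255),1)
cv2.imwrite(f'pics/x{st["t"]:.2f}.png',img);print(st['t'])
if a: plan(*a[:4],int(a[4]))
E
python3 w.py .5349 .0609 .0902 2.9466 3
```

```text
[0.5319 0.0609 0.156 ] [-3.06643275e-01 -3.12443148e+00 -3.59106258e-04] 2.945931874876278 9.025 0.5024008405954146 [-0.64935782  0.38632121 -1.42219611]
gauge frame -0.10590372823882578 -0.0005693370572925037 0.15598890947794208
9.025
tx -0.10 ty 0.01 tz 2.20 | 0.0 -0.001 0.0
x 3
```

View pics/x9.03.png

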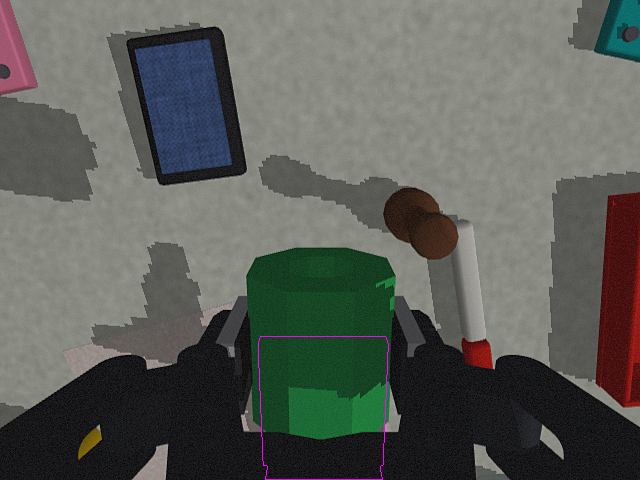

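```bash
ls pics
```

```text
g4.65.png
scene0.png
top0.png
w1.65.png
w3.75.png
w5.50.png
x9.03.png
```

Green is held straight and centred at column 321. The stamp knob at (432,235) is to the right and behind, clear of the fingers. I'll descend to the pin axis.

Emit:
{"fn": "jog_arm", "kwargs": {"moves": [{"tx": -0.1, "ty": 0, "tz": 2.2, "ax": 0, "ay": 0, "az": 0}, {"tx": -0.1, "ty": 0, "tz": 2.2, "ax": 0, "ay": 0, "az": 0}, {"tx": -0.1, "ty": 0, "tz": 2.2, "ax": 0, "ay": 0, "az": 0}, {"tx": 0, "ty": 0, "tz": 0, "ax": 0, "ay": 0, "az": 0}, {"tx": 0, "ty": 0, "tz": 0, "ax": 0, "ay": 0, "az": 0}, {"tx": 0, "ty": 0, "tz": 0, "ax": 0, "ay": 0, "az": 0}]}}

```text
t: 9.82
tcp_pos: [0.5366, 0.0601, 0.0918]
tcp_rot: [0.305, 3.125, 0.0]
contact_force: [0.1, -0.0, -1.2]
width: 0.504
grasp_force: 61.2
```

```bash
python3 w.py .5692 .0541 .0902 2.9466 6
```

```text
[0.5366 0.0601 0.0918] [3.05013232e-01 3.12500971e+00 2.92780424e-04] 2.947000854586653 9.825 0.5043599111789724 [ 0.10995974 -0.03937671 -1.15743106]
gauge frame -0.10112259263158363 -0.00036008909930149505 0.09183820354509573
9.825
tx -0.55 ty 0.01 tz 0.03 | 0.0 0.0 0.0
x 6
```

Emit:
{"fn": "jog_arm", "kwargs": {"moves": [{"tx": -0.5, "ty": 0.01, "tz": 0.08, "ax": 0, "ay": 0, "az": 0}, {"tx": -0.5, "ty": 0.01, "tz": 0.08, "ax": 0, "ay": 0, "az": 0}, {"tx": -0.5, "ty": 0.01, "tz": 0, "ax": 0, "ay": 0, "az": 0}, {"tx": -0.5, "ty": 0, "tz": 0, "ax": 0, "ay": 0, "az": 0}, {"tx": 0, "ty": 0, "tz": 0, "ax": 0, "ay": 0, "az": 0}]}}

```text
t: 10.5
tcp_pos: [0.5562, 0.0562, 0.0891]
tcp_rot: [0.306, 3.126, 0.0]
contact_force: [-0.1, -0.2, -0.6]
width: 0.498
grasp_force: 61.2
```

Emit:
{"fn": "jog_arm", "kwargs": {"moves": [{"tx": -0.3, "ty": 0, "tz": -0.1, "ax": 0, "ay": 0, "az": 0}, {"tx": -0.3, "ty": 0, "tz": 0, "ax": 0, "ay": 0, "az": 0}, {"tx": -0.3, "ty": 0, "tz": 0, "ax": 0, "ay": 0, "az": 0}, {"tx": 0, "ty": 0, "tz": 0, "ax": 0, "ay": 0, "az": 0}]}}

```text
t: 11.0
tcp_pos: [0.5648, 0.0545, 0.0902]
tcp_rot: [0.306, 3.126, 0.0]
contact_force: [0.7, 0.2, -1.1]
width: 0.505
grasp_force: 61.2
```

Emit:
{"fn": "jog_arm", "kwargs": {"moves": [{"tx": -0.15, "ty": 0, "tz": 0, "ax": 0, "ay": 0, "az": 0}, {"tx": -0.15, "ty": 0, "tz": 0, "ax": 0, "ay": 0, "az": 0}, {"tx": 0, "ty": 0, "tz": 0, "ax": 0, "ay": 0, "az": 0}, {"tx": 0, "ty": 0, "tz": 0, "ax": 0, "ay": 0, "az": 0}]}}

```text
t: 11.5
tcp_pos: [0.5674, 0.054, 0.0902]
tcp_rot: [-0.305, -3.127, -0.0]
contact_force: [-0.2, -0.5, -0.7]
width: 0.504
grasp_force: 61.2
```

Emit:
{"fn": "jog_arm", "kwargs": {"moves": [{"tx": -0.1, "ty": 0, "tz": 0, "ax": 0, "ay": 0, "az": 0}, {"tx": -0.1, "ty": 0, "tz": 0, "ax": 0, "ay": 0, "az": 0}, {"tx": 0, "ty": 0, "tz": 0, "ax": 0, "ay": 0, "az": 0}]}}

```text
t: 11.88
tcp_pos: [0.5688, 0.0539, 0.09]
tcp_rot: [-0.305, -3.125, -0.001]
contact_force: [-2.4, 0.8, 0.3]
width: 0.503
grasp_force: 61.2
```

Emit:
{"fn": "jog_arm", "kwargs": {"moves": [{"tx": -0.1, "ty": 0, "tz": 0, "ax": 0, "ay": 0, "az": 0}, {"tx": 0, "ty": 0, "tz": 0, "ax": 0, "ay": 0, "az": 0}, {"tx": 0, "ty": 0, "tz": 0, "ax": 0, "ay": 0, "az": 0}, {"tx": 0, "ty": 0, "tz": 0, "ax": 0, "ay": 0, "az": 0}]}}

```text
t: 12.38
tcp_pos: [0.569, 0.0539, 0.0899]
tcp_rot: [-0.305, -3.124, -0.001]
contact_force: [-4.0, 2.0, 1.2]
width: 0.501
grasp_force: 61.4
```

Green jams at the step, sleeve centre about −68 mm in the gauge frame. I'll draw it off.

Emit:
{"fn": "jog_arm", "kwargs": {"moves": [{"tx": 0.3, "ty": 0, "tz": 0, "ax": 0, "ay": 0, "az": 0}, {"tx": 0.6, "ty": 0, "tz": 0, "ax": 0, "ay": 0, "az": 0}, {"tx": 1, "ty": 0, "tz": 0, "ax": 0, "ay": 0, "az": 0}, {"tx": 1, "ty": 0, "tz": 0, "ax": 0, "ay": 0, "az": 0}, {"tx": 0.8, "ty": 0, "tz": 0, "ax": 0, "ay": 0, "az": 0}, {"tx": 0, "ty": 0, "tz": 0, "ax": 0, "ay": 0, "az": 0}, {"tx": 0, "ty": 0, "tz": -2.5, "ax": 0, "ay": 0, "az": 0}, {"tx": 0, "ty": 0, "tz": -3, "ax": 0, "ay": 0, "az": 0}, {"tx": 0, "ty": 0, "tz": -3, "ax": 0, "ay": 0, "az": 0}, {"tx": 0, "ty": 0, "tz": 0, "ax": 0, "ay": 0, "az": 0}]}}

```text
t: 13.62
tcp_pos: [0.5363, 0.0605, 0.1776]
tcp_rot: [0.305, 3.121, 0.001]
contact_force: [1.8, -0.0, -1.0]
width: 0.502
grasp_force: 61.2
```

```bash
python3 -c "
from h import *
s=state();print(s['tcp_pos'],s['width'],s['contact_force'])
plan(.6215,.3117,.16,3.055,6)"
```

```text
[0.53630478 0.06053938 0.17759698] 0.5021192240759211 [ 1.76008225 -0.03082943 -1.04101201]
tx -0.58 ty 4.38 tz 0.30 | 0.0 0.001 -0.018
tx -0.66 ty 4.37 tz 0.30 | 0.0 0.001 -0.018
tx -0.74 ty 4.36 tz 0.30 | 0.0 0.001 -0.018
tx -0.82 ty 4.34 tz 0.30 | 0.0 0.001 -0.018
tx -0.90 ty 4.33 tz 0.30 | 0.0 0.001 -0.018
tx -0.97 ty 4.31 tz 0.29 | 0.0 0.001 -0.018
```

Emit:
{"fn": "jog_arm", "kwargs": {"moves": [{"tx": -0.58, "ty": 4.38, "tz": 0.3, "ax": 0, "ay": 0, "az": -0.018}, {"tx": -0.66, "ty": 4.37, "tz": 0.3, "ax": 0, "ay": 0, "az": -0.018}, {"tx": -0.74, "ty": 4.36, "tz": 0.3, "ax": 0, "ay": 0, "az": -0.018}, {"tx": -0.82, "ty": 4.34, "tz": 0.3, "ax": 0, "ay": 0, "az": -0.018}, {"tx": -0.9, "ty": 4.33, "tz": 0.3, "ax": 0, "ay": 0, "az": -0.018}, {"tx": -0.97, "ty": 4.31, "tz": 0.3, "ax": 0, "ay": 0, "az": -0.018}, {"tx": 0, "ty": 0, "tz": 0, "ax": 0, "ay": 0, "az": 0}, {"tx": 0, "ty": 0, "tz": 0, "ax": 0, "ay": 0, "az": 0}, {"tx": 0, "ty": 0, "tz": 0, "ax": 0, "ay": 0, "az": 0}]}}

```text
t: 14.75
tcp_pos: [0.6189, 0.3106, 0.1567]
tcp_rot: [-0.138, -3.138, 0.001]
contact_force: [0.8, -0.2, -1.0]
width: 0.503
grasp_force: 61.4
```

```bash
python3 -c "
from h import *
s=state();print(s['tcp_pos'],s['width'],s['contact_force'])
plan(.6215,.3117,.033,3.055,6)"
```

```text
[0.61890236 0.31056253 0.15674475] 0.5034058440573776 [ 0.79231033 -0.19807318 -0.97557435]
tx -0.04 ty 0.02 tz 2.06 | -0.0 -0.0 -0.0
x 6
```

Emit:
{"fn": "jog_arm", "kwargs": {"moves": [{"tx": -0.04, "ty": 0.02, "tz": 2.6, "ax": 0, "ay": 0, "az": 0}, {"tx": -0.04, "ty": 0.02, "tz": 2.6, "ax": 0, "ay": 0, "az": 0}, {"tx": -0.04, "ty": 0.02, "tz": 2.6, "ax": 0, "ay": 0, "az": 0}, {"tx": -0.04, "ty": 0.02, "tz": 2.3, "ax": 0, "ay": 0, "az": 0}, {"tx": -0.04, "ty": 0.02, "tz": 1.2, "ax": 0, "ay": 0, "az": 0}, {"tx": -0.04, "ty": 0.02, "tz": 0.8, "ax": 0, "ay": 0, "az": 0}, {"tx": 0, "ty": 0, "tz": 0, "ax": 0, "ay": 0, "az": 0}, {"tx": 0, "ty": 0, "tz": 0, "ax": 0, "ay": 0, "az": 0}]}}

```text
t: 15.75
tcp_pos: [0.6223, 0.3129, 0.0371]
tcp_rot: [0.136, 3.137, 0.001]
contact_force: [0.7, 0.1, -1.0]
width: 0.5
grasp_force: 61.4
```

Emit:
{"fn": "jog_arm", "kwargs": {"moves": [{"tx": 0, "ty": 0, "tz": 0.3, "ax": 0, "ay": 0, "az": 0}, {"tx": 0, "ty": 0, "tz": 0.15, "ax": 0, "ay": 0, "az": 0}, {"tx": 0, "ty": 0, "tz": 0, "ax": 0, "ay": 0, "az": 0}, {"tx": 0, "ty": 0, "tz": 0, "ax": 0, "ay": 0, "az": 0}]}}

```text
t: 16.25
tcp_pos: [0.6219, 0.3129, 0.0323]
tcp_rot: [0.136, 3.138, 0.0]
contact_force: [-1.2, -0.8, 4.5]
width: 0.504
grasp_force: 61.9
```

Contact force now reads +4.5 N, so the sleeve is on the tray floor. Releasing.

Emit:
{"fn": "jog_arm", "kwargs": {"jaw": 0.25, "moves": [{"tx": 0, "ty": 0, "tz": 0, "ax": 0, "ay": 0, "az": 0}, {"tx": 0, "ty": 0, "tz": 0, "ax": 0, "ay": 0, "az": 0}, {"tx": 0, "ty": 0, "tz": 0, "ax": 0, "ay": 0, "az": 0}, {"tx": 0, "ty": 0, "tz": 0, "ax": 0, "ay": 0, "az": 0}, {"tx": 0, "ty": 0, "tz": -1.5, "ax": 0, "ay": 0, "az": 0}, {"tx": 0, "ty": 0, "tz": -3, "ax": 0, "ay": 0, "az": 0}, {"tx": 0, "ty": 0, "tz": -5, "ax": 0, "ay": 0, "az": 0}, {"tx": 0, "ty": 0, "tz": -5, "ax": 0, "ay": 0, "az": 0}, {"tx": 0, "ty": 0, "tz": -5, "ax": 0, "ay": 0, "az": 0}, {"tx": 0, "ty": 0, "tz": 0, "ax": 0, "ay": 0, "az": 0}]}}

```text
t: 17.5
tcp_pos: [0.6245, 0.3138, 0.2338]
tcp_rot: [0.136, 3.129, 0.007]
contact_force: [-0.0, -0.8, -0.6]
width: 0.748
grasp_force: 0.0
```

Run:
```python
from h import *
st,c=shot('wrist');cv2.imwrite('pics/red.png',c['image'])
m=mask('sleeve_green',c,(.62,.312),st);P=[SL[0]+[0,0,.005]]
print(fit(P,[(c,st,m)],(.62,.312),(-.09,)),st['width'],st['tcp_pos'])
plan(.4245,-.2597,.20,2.05,17)
```

```text
(array([ 0.6218,  0.3122, -0.0912]), np.float64(0.971)) 0.7477546901997009 [0.62445621 0.31382319 0.23377589]
tx 0.87 ty -3.46 tz 0.16 | 0.0 0.0 0.059
tx 0.66 ty -3.50 tz 0.16 | 0.0 0.0 0.059
tx 0.45 ty -3.53 tz 0.16 | 0.0 0.0 0.059
tx 0.24 ty -3.55 tz 0.16 | 0.0 0.0 0.059
tx 0.03 ty -3.56 tz 0.16 | 0.0 0.0 0.059
tx -0.18 ty -3.56 tz 0.16 | 0.0 0.0 0.059
tx -0.39 ty -3.54 tz 0.16 | 0.0 0.0 0.059
tx -0.60 ty -3.51 tz 0.16 | 0.0 0.0 0.059
tx -0.80 ty -3.47 tz 0.16 | 0.0 0.0 0.059
tx -1.01 ty -3.42 tz 0.16 | 0.0 0.0 0.059
tx -1.21 ty -3.35 tz 0.16 | 0.0 0.0 0.059
tx -1.40 ty -3.27 tz 0.16 | 0.0 0.0 0.059
tx -1.59 ty -3.19 tz 0.16 | 0.0 0.0 0.059
tx -1.78 ty -3.09 tz 0.16 | 0.0 0.0 0.059
tx -1.96 ty -2.98 tz 0.17 | 0.0 0.0 0.059
tx -2.13 ty -2.86 tz 0.17 | 0.0 0.0 0.059
tx -2.30 ty -2.72 tz 0.17 | 0.0 0.0 0.059
```

Emit:
{"fn": "jog_arm", "kwargs": {"jaw": 0, "moves": [{"tx": 0.87, "ty": -3.46, "tz": 0.16, "ax": 0, "ay": 0, "az": 0.059}, {"tx": 0.66, "ty": -3.5, "tz": 0.16, "ax": 0, "ay": 0, "az": 0.059}, {"tx": 0.45, "ty": -3.53, "tz": 0.16, "ax": 0, "ay": 0, "az": 0.059}, {"tx": 0.24, "ty": -3.55, "tz": 0.16, "ax": 0, "ay": 0, "az": 0.059}, {"tx": 0.03, "ty": -3.56, "tz": 0.16, "ax": 0, "ay": 0, "az": 0.059}, {"tx": -0.18, "ty": -3.56, "tz": 0.16, "ax": 0, "ay": 0, "az": 0.059}, {"tx": -0.39, "ty": -3.54, "tz": 0.16, "ax": 0, "ay": 0, "az": 0.059}, {"tx": -0.6, "ty": -3.51, "tz": 0.16, "ax": 0, "ay": 0, "az": 0.059}, {"tx": -0.8, "ty": -3.47, "tz": 0.16, "ax": 0, "ay": 0, "az": 0.059}, {"tx": -1.01, "ty": -3.42, "tz": 0.16, "ax": 0, "ay": 0, "az": 0.059}, {"tx": -1.21, "ty": -3.35, "tz": 0.16, "ax": 0, "ay": 0, "az": 0.059}, {"tx": -1.4, "ty": -3.27, "tz": 0.16, "ax": 0, "ay": 0, "az": 0.059}, {"tx": -1.59, "ty": -3.19, "tz": 0.16, "ax": 0, "ay": 0, "az": 0.059}, {"tx": -1.78, "ty": -3.09, "tz": 0.16, "ax": 0, "ay": 0, "az": 0.059}, {"tx": -1.96, "ty": -2.98, "tz": 0.17, "ax": 0, "ay": 0, "az": 0.059}, {"tx": -2.13, "ty": -2.86, "tz": 0.17, "ax": 0, "ay": 0, "az": 0.059}, {"tx": -2.3, "ty": -2.72, "tz": 0.17, "ax": 0, "ay": 0, "az": 0.059}, {"tx": 0, "ty": 0, "tz": 0, "ax": 0, "ay": 0, "az": 0}, {"tx": 0, "ty": 0, "tz": 0, "ax": 0, "ay": 0, "az": 0}]}}

```text
t: 19.98
tcp_pos: [0.4241, -0.2591, 0.1982]
tcp_rot: [-1.627, -2.685, -0.001]
contact_force: [-0.5, -0.4, 0.0]
width: 1.008
grasp_force: 0.0
```

```bash
python3 s.py sleeve_orange .4245 -.2597 2.05 4 .13
```

```text
[ 0.4241 -0.2591  0.1982] 2.0519936084091253 19.975 [-0.7   0.27 -0.41  0.89  0.    0.39]
5034.0
[ 0.4238 -0.2603  2.0533] 0.986
tx -0.03 ty -0.03 tz 1.72 | -0.0 -0.0 -0.0
x 4
```

Emit:
{"fn": "jog_arm", "kwargs": {"moves": [{"tx": -0.02, "ty": -0.02, "tz": 2.7, "ax": 0, "ay": 0, "az": 0}, {"tx": -0.02, "ty": -0.02, "tz": 2.7, "ax": 0, "ay": 0, "az": 0}, {"tx": -0.02, "ty": -0.02, "tz": 2.7, "ax": 0, "ay": 0, "az": 0}, {"tx": -0.02, "ty": -0.02, "tz": 2.7, "ax": 0, "ay": 0, "az": 0}, {"tx": -0.02, "ty": -0.02, "tz": 2.7, "ax": 0, "ay": 0, "az": 0}, {"tx": 0, "ty": 0, "tz": 2.2, "ax": 0, "ay": 0, "az": 0}, {"tx": 0, "ty": 0, "tz": 1.3, "ax": 0, "ay": 0, "az": 0}, {"tx": 0, "ty": 0, "tz": 0, "ax": 0, "ay": 0, "az": 0}, {"tx": 0, "ty": 0, "tz": 0, "ax": 0, "ay": 0, "az": 0}]}}

```text
t: 21.2
tcp_pos: [0.4249, -0.2615, 0.0299]
tcp_rot: [1.627, 2.686, -0.0]
contact_force: [0.5, -0.0, -0.0]
width: 1.001
grasp_force: 0.0
```

Emit:
{"fn": "jog_arm", "kwargs": {"jaw": 1, "moves": [{"tx": 0, "ty": 0, "tz": 0, "ax": 0, "ay": 0, "az": 0}, {"tx": 0, "ty": 0, "tz": 0, "ax": 0, "ay": 0, "az": 0}, {"tx": 0, "ty": 0, "tz": 0, "ax": 0, "ay": 0, "az": 0}, {"tx": 0, "ty": 0, "tz": 0, "ax": 0, "ay": 0, "az": 0}, {"tx": 0, "ty": 0, "tz": 0, "ax": 0, "ay": 0, "az": 0}, {"tx": 0, "ty": 0, "tz": 0, "ax": 0, "ay": 0, "az": 0}]}}

```text
t: 21.95
tcp_pos: [0.4247, -0.2617, 0.03]
tcp_rot: [1.628, 2.685, -0.0]
contact_force: [-0.5, 1.1, 5.0]
width: 0.502
grasp_force: 61.4
```

Emit:
{"fn": "jog_arm", "kwargs": {"moves": [{"tx": 0, "ty": 0, "tz": -1, "ax": 0, "ay": 0, "az": 0}, {"tx": 0, "ty": 0, "tz": -3, "ax": 0, "ay": 0, "az": 0}, {"tx": 0, "ty": 0, "tz": -3.5, "ax": 0, "ay": 0, "az": 0}, {"tx": 0, "ty": 0, "tz": -3.5, "ax": 0, "ay": 0, "az": 0}, {"tx": 0, "ty": 0, "tz": -3.5, "ax": 0, "ay": 0, "az": 0}, {"tx": 0, "ty": 0, "tz": 0, "ax": 0, "ay": 0, "az": 0}]}}

```text
t: 22.7
tcp_pos: [0.4258, -0.2626, 0.1773]
tcp_rot: [1.625, 2.682, -0.001]
contact_force: [0.9, -0.0, -0.5]
width: 0.5
grasp_force: 61.0
```

```bash
python3 -c "
from h import *
s=state();print(s['tcp_pos'],s['width'],s['contact_force'])
plan(.5349,.0609,.165,2.9466,8)"
```

```text
[ 0.42579746 -0.26260335  0.17730593] 0.4999392051274085 [ 0.88018945 -0.02306149 -0.48732755]
tx 2.95 ty 3.08 tz 0.14 | -0.0 0.001 -0.112
tx 2.59 ty 3.39 tz 0.15 | -0.0 0.001 -0.112
tx 2.20 ty 3.66 tz 0.15 | -0.0 0.001 -0.112
tx 1.78 ty 3.88 tz 0.15 | -0.0 0.001 -0.112
tx 1.33 ty 4.05 tz 0.15 | -0.0 0.001 -0.112
tx 0.87 ty 4.18 tz 0.15 | -0.0 0.001 -0.112
tx 0.40 ty 4.25 tz 0.15 | -0.0 0.001 -0.112
tx -0.08 ty 4.27 tz 0.15 | -0.0 0.001 -0.112
```

Emit:
{"fn": "jog_arm", "kwargs": {"moves": [{"tx": 2.95, "ty": 3.08, "tz": 0.15, "ax": 0, "ay": 0, "az": -0.112}, {"tx": 2.59, "ty": 3.39, "tz": 0.15, "ax": 0, "ay": 0, "az": -0.112}, {"tx": 2.2, "ty": 3.66, "tz": 0.15, "ax": 0, "ay": 0, "az": -0.112}, {"tx": 1.78, "ty": 3.88, "tz": 0.15, "ax": 0, "ay": 0, "az": -0.112}, {"tx": 1.33, "ty": 4.05, "tz": 0.15, "ax": 0, "ay": 0, "az": -0.112}, {"tx": 0.87, "ty": 4.18, "tz": 0.15, "ax": 0, "ay": 0, "az": -0.112}, {"tx": 0.4, "ty": 4.25, "tz": 0.15, "ax": 0, "ay": 0, "az": -0.112}, {"tx": -0.08, "ty": 4.27, "tz": 0.15, "ax": 0, "ay": 0, "az": -0.112}, {"tx": 0, "ty": 0, "tz": 0, "ax": 0, "ay": 0, "az": 0}, {"tx": 0, "ty": 0, "tz": 0, "ax": 0, "ay": 0, "az": 0}, {"tx": 0, "ty": 0, "tz": 0, "ax": 0, "ay": 0, "az": 0}]}}

```text
t: 24.08
tcp_pos: [0.5326, 0.0613, 0.1618]
tcp_rot: [-0.307, -3.126, 0.001]
contact_force: [-0.3, 0.0, -1.0]
width: 0.502
grasp_force: 61.2
```

```bash
python3 w.py .5349 .0609 .093 2.9466 4
```

```text
[0.5326 0.0613 0.1618] [-3.06707034e-01 -3.12557832e+00  5.40777890e-04] 2.9459625695506984 24.075 0.5021849773167328 [-0.31145216  0.04023686 -1.00945211]
gauge frame -0.10529287713247462 -4.284081903697945e-05 0.16183954955197782
24.075
tx -0.05 ty 0.00 tz 1.73 | -0.0 -0.0 -0.0
x 4
```

View pics/x24.07.png

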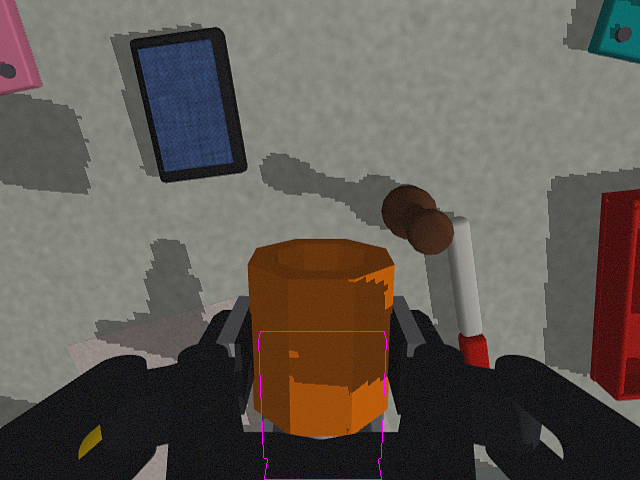

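Emit:
{"fn": "jog_arm", "kwargs": {"moves": [{"tx": -0.05, "ty": 0, "tz": 1.7, "ax": 0, "ay": 0, "az": 0}, {"tx": -0.05, "ty": 0, "tz": 1.7, "ax": 0, "ay": 0, "az": 0}, {"tx": -0.05, "ty": 0, "tz": 1.7, "ax": 0, "ay": 0, "az": 0}, {"tx": -0.05, "ty": 0, "tz": 1.7, "ax": 0, "ay": 0, "az": 0}, {"tx": 0, "ty": 0, "tz": 0, "ax": 0, "ay": 0, "az": 0}, {"tx": 0, "ty": 0, "tz": 0, "ax": 0, "ay": 0, "az": 0}, {"tx": 0, "ty": 0, "tz": 0, "ax": 0, "ay": 0, "az": 0}]}}

```text
t: 25.0
tcp_pos: [0.5358, 0.0616, 0.0951]
tcp_rot: [0.304, 3.125, 0.0]
contact_force: [-1.0, 0.2, -1.2]
width: 0.5
grasp_force: 61.2
```

Orange is held straight with a wide bore visible, and the stamp at (430,230) is clear. Advancing.

Emit:
{"fn": "jog_arm", "kwargs": {"moves": [{"tx": -0.5, "ty": -0.05, "tz": 0.1, "ax": 0, "ay": 0, "az": 0}, {"tx": -0.5, "ty": -0.04, "tz": 0.1, "ax": 0, "ay": 0, "az": 0}, {"tx": -0.5, "ty": 0, "tz": 0, "ax": 0, "ay": 0, "az": 0}, {"tx": -0.5, "ty": 0, "tz": 0, "ax": 0, "ay": 0, "az": 0}, {"tx": -0.5, "ty": 0, "tz": 0, "ax": 0, "ay": 0, "az": 0}, {"tx": -0.5, "ty": 0, "tz": 0, "ax": 0, "ay": 0, "az": 0}, {"tx": 0, "ty": 0, "tz": 0, "ax": 0, "ay": 0, "az": 0}, {"tx": 0, "ty": 0, "tz": 0, "ax": 0, "ay": 0, "az": 0}]}}

```text
t: 26.0
tcp_pos: [0.5642, 0.0553, 0.0921]
tcp_rot: [-0.304, -3.126, 0.0]
contact_force: [-0.1, 0.2, 0.2]
width: 0.495
grasp_force: 61.2
```

```bash
python3 w.py .6037 .0473 .093 2.9466 8
```

```text
[0.5642 0.0553 0.0921] [-3.03789877e-01 -3.12645419e+00  6.08070382e-05] 2.9478657139555713 26.0 0.49537083564765394 [-0.0574409   0.23126807  0.1522261 ]
gauge frame -0.07310688911088717 0.00018910640768204576 0.09208017007021713
26.0
tx -0.50 ty -0.00 tz -0.01 | -0.0 -0.0 0.0
x 8
```

Entering the step region slowly.

Emit:
{"fn": "jog_arm", "kwargs": {"moves": [{"tx": -0.25, "ty": 0, "tz": -0.08, "ax": 0, "ay": 0, "az": 0}, {"tx": -0.25, "ty": 0, "tz": 0, "ax": 0, "ay": 0, "az": 0}, {"tx": -0.25, "ty": 0, "tz": 0, "ax": 0, "ay": 0, "az": 0}, {"tx": -0.25, "ty": 0, "tz": 0, "ax": 0, "ay": 0, "az": 0}, {"tx": -0.25, "ty": 0, "tz": 0, "ax": 0, "ay": 0, "az": 0}, {"tx": 0, "ty": 0, "tz": 0, "ax": 0, "ay": 0, "az": 0}]}}

```text
t: 26.8
tcp_pos: [0.5769, 0.0528, 0.093]
tcp_rot: [0.304, 3.127, 0.0]
contact_force: [-0.4, 0.0, -1.2]
width: 0.497
grasp_force: 61.2
```

Emit:
{"fn": "jog_arm", "kwargs": {"moves": [{"tx": -0.4, "ty": 0, "tz": 0, "ax": 0, "ay": 0, "az": 0}, {"tx": -0.4, "ty": 0, "tz": 0, "ax": 0, "ay": 0, "az": 0}, {"tx": -0.4, "ty": 0, "tz": 0, "ax": 0, "ay": 0, "az": 0}, {"tx": -0.4, "ty": 0, "tz": 0, "ax": 0, "ay": 0, "az": 0}, {"tx": -0.4, "ty": 0, "tz": 0, "ax": 0, "ay": 0, "az": 0}, {"tx": 0, "ty": 0, "tz": 0, "ax": 0, "ay": 0, "az": 0}, {"tx": 0, "ty": 0, "tz": 0, "ax": 0, "ay": 0, "az": 0}]}}

```text
t: 27.68
tcp_pos: [0.5962, 0.049, 0.0929]
tcp_rot: [-0.304, -3.127, 0.0]
contact_force: [0.4, 0.4, -0.3]
width: 0.499
grasp_force: 61.2
```

Emit:
{"fn": "jog_arm", "kwargs": {"moves": [{"tx": -0.2, "ty": 0, "tz": 0, "ax": 0, "ay": 0, "az": 0}, {"tx": -0.2, "ty": 0, "tz": 0, "ax": 0, "ay": 0, "az": 0}, {"tx": -0.2, "ty": 0, "tz": 0, "ax": 0, "ay": 0, "az": 0}, {"tx": -0.1, "ty": 0, "tz": 0, "ax": 0, "ay": 0, "az": 0}, {"tx": 0, "ty": 0, "tz": 0, "ax": 0, "ay": 0, "az": 0}, {"tx": 0, "ty": 0, "tz": 0, "ax": 0, "ay": 0, "az": 0}]}}

```text
t: 28.42
tcp_pos: [0.6031, 0.0476, 0.093]
tcp_rot: [-0.304, -3.127, -0.0]
contact_force: [0.1, -0.2, -1.2]
width: 0.503
grasp_force: 61.2
```

Emit:
{"fn": "jog_arm", "kwargs": {"moves": [{"tx": -0.1, "ty": 0, "tz": 0, "ax": 0, "ay": 0, "az": 0}, {"tx": -0.05, "ty": 0, "tz": 0, "ax": 0, "ay": 0, "az": 0}, {"tx": 0, "ty": 0, "tz": 0, "ax": 0, "ay": 0, "az": 0}]}}

```text
t: 28.8
tcp_pos: [0.6047, 0.0473, 0.093]
tcp_rot: [0.304, 3.127, 0.0]
contact_force: [0.1, 0.2, -1.3]
width: 0.497
grasp_force: 61.2
```

Emit:
{"fn": "jog_arm", "kwargs": {"moves": [{"tx": -0.1, "ty": 0, "tz": 0, "ax": 0, "ay": 0, "az": 0}, {"tx": -0.05, "ty": 0, "tz": 0, "ax": 0, "ay": 0, "az": 0}, {"tx": 0, "ty": 0, "tz": 0, "ax": 0, "ay": 0, "az": 0}]}}

```text
t: 29.18
tcp_pos: [0.6062, 0.047, 0.093]
tcp_rot: [0.304, 3.127, 0.0]
contact_force: [0.6, -0.9, -1.5]
width: 0.503
grasp_force: 61.2
```

Emit:
{"fn": "jog_arm", "kwargs": {"moves": [{"tx": -0.1, "ty": 0, "tz": 0, "ax": 0, "ay": 0, "az": 0}, {"tx": 0, "ty": 0, "tz": 0, "ax": 0, "ay": 0, "az": 0}]}}

```text
t: 29.42
tcp_pos: [0.6066, 0.0469, 0.0929]
tcp_rot: [-0.304, -3.126, -0.0]
contact_force: [-2.4, -0.4, 0.0]
width: 0.501
grasp_force: 61.4
```

Contact with the flange at the expected place, so orange is fully home. Hold, then draw off.

Emit:
{"fn": "jog_arm", "kwargs": {"moves": [{"tx": -0.05, "ty": 0, "tz": 0, "ax": 0, "ay": 0, "az": 0}, {"tx": 0, "ty": 0, "tz": 0, "ax": 0, "ay": 0, "az": 0}, {"tx": 0, "ty": 0, "tz": 0, "ax": 0, "ay": 0, "az": 0}, {"tx": 0, "ty": 0, "tz": 0, "ax": 0, "ay": 0, "az": 0}]}}

```text
t: 29.92
tcp_pos: [0.6066, 0.0469, 0.0928]
tcp_rot: [-0.303, -3.125, -0.0]
contact_force: [-5.7, 0.2, 2.2]
width: 0.499
grasp_force: 61.6
```

Emit:
{"fn": "jog_arm", "kwargs": {"moves": [{"tx": 0.4, "ty": 0, "tz": 0, "ax": 0, "ay": 0, "az": 0}, {"tx": 0.8, "ty": 0, "tz": 0, "ax": 0, "ay": 0, "az": 0}, {"tx": 1, "ty": 0, "tz": 0, "ax": 0, "ay": 0, "az": 0}, {"tx": 1, "ty": 0, "tz": 0, "ax": 0, "ay": 0, "az": 0}, {"tx": 1, "ty": 0, "tz": 0, "ax": 0, "ay": 0, "az": 0}, {"tx": 1, "ty": 0, "tz": 0, "ax": 0, "ay": 0, "az": 0}, {"tx": 1, "ty": 0, "tz": 0, "ax": 0, "ay": 0, "az": 0}, {"tx": 1, "ty": 0, "tz": 0, "ax": 0, "ay": 0, "az": 0}, {"tx": 0, "ty": 0, "tz": 0, "ax": 0, "ay": 0, "az": 0}, {"tx": 0, "ty": 0, "tz": 0, "ax": 0, "ay": 0, "az": 0}]}}

```text
t: 31.18
tcp_pos: [0.5374, 0.0606, 0.0931]
tcp_rot: [0.304, 3.126, 0.0]
contact_force: [-0.1, 1.0, -0.8]
width: 0.507
grasp_force: 61.3
```

Emit:
{"fn": "jog_arm", "kwargs": {"moves": [{"tx": 0, "ty": 0, "tz": -2.5, "ax": 0, "ay": 0, "az": 0}, {"tx": 0, "ty": 0, "tz": -3.5, "ax": 0, "ay": 0, "az": 0}, {"tx": 0, "ty": 0, "tz": -4, "ax": 0, "ay": 0, "az": 0}, {"tx": 0, "ty": 0, "tz": 0, "ax": 0, "ay": 0, "az": 0}]}}

```text
t: 31.68
tcp_pos: [0.5398, 0.0605, 0.1963]
tcp_rot: [0.303, 3.12, 0.001]
contact_force: [0.0, 0.6, -0.9]
width: 0.504
grasp_force: 61.3
```

```bash
python3 -c "
from h import *
s=state();print(s['tcp_pos'],s['width'],s['contact_force'])
plan(.6025,-.324,.18,3.18,9)"
```

```text
[0.539838   0.06048319 0.19629852] 0.5042874369674784 [ 0.04515676  0.56273406 -0.89419465]
tx -1.51 ty -4.06 tz 0.19 | 0.0 0.001 -0.026
tx -1.40 ty -4.10 tz 0.19 | 0.0 0.001 -0.026
tx -1.29 ty -4.13 tz 0.18 | 0.0 0.001 -0.026
tx -1.19 ty -4.16 tz 0.18 | 0.0 0.001 -0.026
tx -1.08 ty -4.19 tz 0.18 | 0.0 0.001 -0.026
tx -0.97 ty -4.22 tz 0.18 | 0.0 0.001 -0.026
tx -0.86 ty -4.24 tz 0.18 | 0.0 0.001 -0.026
tx -0.75 ty -4.26 tz 0.18 | 0.0 0.001 -0.026
tx -0.64 ty -4.28 tz 0.18 | 0.0 0.001 -0.026
```

Emit:
{"fn": "jog_arm", "kwargs": {"moves": [{"tx": -1.51, "ty": -4.06, "tz": 0.18, "ax": 0, "ay": 0, "az": -0.026}, {"tx": -1.4, "ty": -4.1, "tz": 0.18, "ax": 0, "ay": 0, "az": -0.026}, {"tx": -1.29, "ty": -4.13, "tz": 0.18, "ax": 0, "ay": 0, "az": -0.026}, {"tx": -1.19, "ty": -4.16, "tz": 0.18, "ax": 0, "ay": 0, "az": -0.026}, {"tx": -1.08, "ty": -4.19, "tz": 0.18, "ax": 0, "ay": 0, "az": -0.026}, {"tx": -0.97, "ty": -4.22, "tz": 0.18, "ax": 0, "ay": 0, "az": -0.026}, {"tx": -0.86, "ty": -4.24, "tz": 0.18, "ax": 0, "ay": 0, "az": -0.026}, {"tx": -0.75, "ty": -4.26, "tz": 0.18, "ax": 0, "ay": 0, "az": -0.026}, {"tx": -0.64, "ty": -4.28, "tz": 0.18, "ax": 0, "ay": 0, "az": -0.026}, {"tx": 0, "ty": 0, "tz": 0, "ax": 0, "ay": 0, "az": 0}, {"tx": 0, "ty": 0, "tz": 0, "ax": 0, "ay": 0, "az": 0}, {"tx": 0, "ty": 0, "tz": 0, "ax": 0, "ay": 0, "az": 0}]}}

```text
t: 33.17
tcp_pos: [0.5997, -0.3225, 0.1764]
tcp_rot: [0.065, -3.14, -0.001]
contact_force: [-0.2, 0.2, -0.5]
width: 0.5
grasp_force: 61.3
```

```bash
python3 -c "
from h import *
s=state();print(s['tcp_pos'],s['width'],s['contact_force'])
plan(.6025,-.324,.045,3.18,5)"
```

```text
[ 0.5997083  -0.32254164  0.17637097] 0.5002705125932485 [-0.20558109  0.23578811 -0.46560355]
tx -0.06 ty -0.03 tz 2.63 | 0.0 -0.0 0.001
x 5
```

Emit:
{"fn": "jog_arm", "kwargs": {"moves": [{"tx": -0.06, "ty": -0.03, "tz": 2.6, "ax": 0, "ay": 0, "az": 0}, {"tx": -0.06, "ty": -0.03, "tz": 2.6, "ax": 0, "ay": 0, "az": 0}, {"tx": -0.06, "ty": -0.03, "tz": 2.6, "ax": 0, "ay": 0, "az": 0}, {"tx": 0, "ty": -0.03, "tz": 2.6, "ax": 0, "ay": 0, "az": 0}, {"tx": 0, "ty": 0, "tz": 2.0, "ax": 0, "ay": 0, "az": 0}, {"tx": 0, "ty": 0, "tz": 0.6, "ax": 0, "ay": 0, "az": 0}, {"tx": 0, "ty": 0, "tz": 0, "ax": 0, "ay": 0, "az": 0}, {"tx": 0, "ty": 0, "tz": 0, "ax": 0, "ay": 0, "az": 0}]}}

```text
t: 34.17
tcp_pos: [0.6024, -0.3254, 0.048]
tcp_rot: [-0.063, 3.139, -0.002]
contact_force: [0.6, -0.1, -1.4]
width: 0.497
grasp_force: 61.4
```

Emit:
{"fn": "jog_arm", "kwargs": {"moves": [{"tx": 0, "ty": 0, "tz": 0.5, "ax": 0, "ay": 0, "az": 0}, {"tx": 0, "ty": 0, "tz": 0.4, "ax": 0, "ay": 0, "az": 0}, {"tx": 0, "ty": 0, "tz": 0.25, "ax": 0, "ay": 0, "az": 0}, {"tx": 0, "ty": 0, "tz": 0.15, "ax": 0, "ay": 0, "az": 0}, {"tx": 0, "ty": 0, "tz": 0, "ax": 0, "ay": 0, "az": 0}, {"tx": 0, "ty": 0, "tz": 0, "ax": 0, "ay": 0, "az": 0}]}}

```text
t: 34.92
tcp_pos: [0.6015, -0.3249, 0.035]
tcp_rot: [0.063, -3.141, 0.0]
contact_force: [-3.7, 0.9, 7.4]
width: 0.498
grasp_force: 62.4
```

On the floor (+7.4 N). Release and back off.

Emit:
{"fn": "jog_arm", "kwargs": {"jaw": 0.25, "moves": [{"tx": 0, "ty": 0, "tz": 0, "ax": 0, "ay": 0, "az": 0}, {"tx": 0, "ty": 0, "tz": 0, "ax": 0, "ay": 0, "az": 0}, {"tx": 0, "ty": 0, "tz": 0, "ax": 0, "ay": 0, "az": 0}, {"tx": 0, "ty": 0, "tz": 0, "ax": 0, "ay": 0, "az": 0}, {"tx": 0, "ty": 0, "tz": -1.5, "ax": 0, "ay": 0, "az": 0}, {"tx": 0, "ty": 0, "tz": -3, "ax": 0, "ay": 0, "az": 0}, {"tx": 0, "ty": 0, "tz": -5, "ax": 0, "ay": 0, "az": 0}, {"tx": 0, "ty": 0, "tz": -5, "ax": 0, "ay": 0, "az": 0}, {"tx": 0, "ty": 0, "tz": -4, "ax": 0, "ay": 0, "az": 0}, {"tx": 0, "ty": 0, "tz": 0, "ax": 0, "ay": 0, "az": 0}, {"tx": 0, "ty": 0, "tz": 0, "ax": 0, "ay": 0, "az": 0}]}}

```text
t: 36.3
tcp_pos: [0.6015, -0.3249, 0.2191]
tcp_rot: [-0.063, 3.141, -0.0]
contact_force: [-0.2, -0.1, -0.9]
width: 0.752
grasp_force: 0.0
```

Run:
```python
from h import *
st,c=shot('wrist');m=mask('sleeve_orange',c,(.6,-.325),st)
print(fit([SL[0]+[0,0,.005]],[(c,st,m)],(.6,-.325),(.04,)),st['width'],st['tcp_pos'],st['t'])
st,s=shot('scene');cv2.imwrite('pics/end.png',s['image'])
```

```text
(array([ 0.5991, -0.3255,  0.0301]), np.float64(0.979)) 0.751975803295253 [ 0.60152444 -0.32486102  0.21907769] 36.3
```

View pics/end.png

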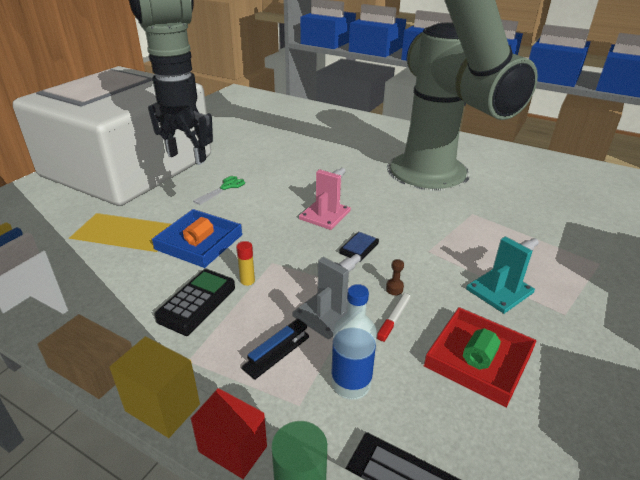

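The picture shows orange flat in the blue tray (198,232) and green flat in the red tray (481,349). The bystanders are where they stood and the arm is clear.

```bash
python3 -c "
from bench import close_job
print(close_job())"
```

```text
the job is handed in; nothing more can be done
None
```

Both sleeves are tested and the job is handed in: green jammed on the step and lies flat in the red tray, orange went fully home against the flange and lies flat in the blue tray; no verdict was returned.

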